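# Lock the loan-bike keys on the key post

### The arm

A 6-joint arm with a two-finger parallel gripper is mounted at the origin on the work surface. World frame = base frame: x ahead of the robot, y to its left, z up, the work surface at z = 0. Lengths are in m, angles in rad, forces in N, time in s.
With the tool pointing down it reaches from about 0.375 to 0.9 m from the base axis. Payload 3.1 kg.
Tool frame: the origin (TCP) lies between the finger pads; the fingertips stand 14 mm ahead of it and the grasp point (between the pads) lies 5 mm behind it; z points along the fingers, y is the line along which they close (so a half turn about z gives the same grasp; the last joint's range is limited). The gripper opens to 85 mm and grips with 20 to 120 N. Pads are 22 mm wide; open, the fingers measure 114 mm over their backs; the gripper's body (76 mm by 85 mm) begins 54 mm behind the grasp point. The pads swing forward as they close: fully open they stand 13 mm farther back than shut.
Start: joints at [1.06, 0.527, 1.433, -0, 1.181, -0.178], TCP at [0.204, 0.591, 0.245] pointing down, gripper open.
Joint ranges: [-3.08, 3.08], [-0.75, 2.2], [0.22, 2.44], [-1.43, 4.57], [0, 2.65], [-2.85, 2.85]. Speed limits (rad/s): [2.79, 2.79, 3.14, 3.14, 3.14, 3.14].

### API

Orientations are given as a 3x3 rotation matrix whose columns are the frame's x, y, z axes.
In Python, from cell import status, get_image, env gives the robot as it stands.
- The arm moves only by the tool carry_out, never from a script. Its argument "plan" is a list of rows, each a list of 6 numbers: the shift along the world's x, y, z in mm, then the turn, a rotation vector about the world's x, y, z in rad. A call has 1 to 12 rows; each row is the pose to reach, as a shift and turn from the pose commanded when the call began; what a row does not reach only later rows make up. A row lasts 1/10 s, in which the tool goes at most 50 mm and 8.59 degrees, less where a joint would pass 70% of its speed; a pose out of reach is approached as far as the arm can. A call with a gripper value outside its range is refused whole. "fingers" is the finger opening in mm, from 0 to 85.4, set as the call begins (left out, the last holds). The fingers move at their own pace and stop on an object; "squeeze" is the grip in N (left out, the last holds). Time passes only in rows, so rows that repeat a pose let the fingers close. It gives the time, the measured TCP pose, the force, the opening and the grip force at its end, in the units of the state.
- status.state(): the state, without advancing time (a new reading comes with each control period).
- get_image(name): name is "side" or "top"; returns a dict with "frame" (384x512x3 uint8, blue, green, red), "depth" (384x512 float32, m along the optical axis (not along the pixel's ray), 0 where there is no reading), "K" (3x3 intrinsics, pixels), "R" (3x3) and "t" (3): a world point X has camera coordinates R X + t. Camera axes: x right, y down, z forward; pixel columns grow to the right and rows downward; lengths in m; the calibration is good to about 2 mm. A picture is of the moment at which its call begins.
- env.hand_in(): hands the job in; it is judged then, once.
The state is a dict: "time_s": time; "joint_positions": joint angles; "joint_velocities": joint speeds; "effort": joint torques, N m; "tcp_pos": TCP position; "tool_rot": TCP orientation; "force": force on the tool from outside, world axes, zero at the start; "torque": the same for the moment, N m; "width": finger opening in m; "finger_force": force on a finger pad.
Only numpy, scipy, OpenCV 4.12 (cv2) and the standard library are available. Lean on these libraries where they do the work, as an engineer would, in place of code of your own. Each camera call takes 0.05 s, during which the arm holds its last target. There are 200 camera calls.

### The job

Put the loan-bike keys away for the night: turn the key post's lock arm over its cam until it drops into its open notch, get every wooden key fob, those on the console and any already on the post, onto the post with the largest at the bottom and each smaller one above (take off first any that is in the way), all fully home and flat on one another, then turn the arm back over the cam until it drops into its low notch across the top of the post. Leave the bowl, torch, carabiner and bell where they are.

Things in the scene. Friction and masses are not known exactly. Their poses are not given: they have to be found in the camera images.
- keypost: The key post, fixed to the console: a wooden base plate 100 x 230 x 8 mm carrying a steel post and a dark steel pillar. Origin at the centre of its underside; its x axis runs across the plate (towards its far long side), its y axis along the plate from the post to the pillar, z up.
- post_foot (a point): The point where the post's axis meets the top of the base plate (8 mm above the console). The post is upright, 11 mm in diameter and 54 mm tall from here, the last 6 mm tapering to 6 mm diameter.
- pivot (a point): The point where the pillar's axis meets the top of the base plate, 130 mm from the post along the plate's +y. The pillar is 26 mm in diameter (its brass cam collar 50 mm) and the lock arm's hub on top reaches about 80 mm above the console.
- grip (a point): Centre of the lock arm's upright black grip, a round peg 18 mm in diameter and 42 mm tall standing on the arm 95 mm from the pillar's axis; this point is 21 mm above the arm's top and 21 mm below the grip's top, and about 98 mm above the console when locked. The arm is a flat bar 16 mm wide, 9 mm thick, 145 mm long.
- turn (a joint): Angle of the lock arm about the pillar, rad: 0 = locked (arm over the top of the post), growing clockwise seen from above to 1.57 = open (arm along the base plate's -x). A sprung cam lifts the arm to a crest at about 0.82 rad and lets it down into a notch at each end: let go before the crest it springs back, past it it snaps on. 2 to 3 N sideways at the grip turns it.
- lift (a joint): Height of the lock arm above its lowest position, m, tied to the angle by the cam: 0 in the low notch (locked), 0.007 at 0.4 rad, 0.010 on the crest, 0.008 at 1.2 rad, 0.004 in the open notch.
- fob62_center (a point): Centre (half-way up, on the axis of the hole) of the bike-key fob of 62 mm outer diameter: a flat light-wood ring 10 mm thick with an 18 mm through hole, lying flat, with a grey plastic key fixed in its rim that sticks out 25 mm along the fob's +x (7 mm wide, 4 mm thick, at half height). z is the ring's axis. 46 g, give or take. May be absent (None). It starts on the console.
- fob54_center (a point): Centre (half-way up, on the axis of the hole) of the bike-key fob of 54 mm outer diameter: a flat light-wood ring 10 mm thick with an 18 mm through hole, lying flat, with a grey plastic key fixed in its rim that sticks out 25 mm along the fob's +x (7 mm wide, 4 mm thick, at half height). z is the ring's axis. 39 g, give or take. May be absent (None). It starts on the console.
- fob46_center (a point): Centre (half-way up, on the axis of the hole) of the bike-key fob of 46 mm outer diameter: a flat light-wood ring 10 mm thick with an 18 mm through hole, lying flat, with a grey plastic key fixed in its rim that sticks out 25 mm along the fob's +x (7 mm wide, 4 mm thick, at half height). z is the ring's axis. 33 g, give or take. May be absent (None). If present it starts on the post, under the locked arm.
- fob38_center (a point): Centre (half-way up, on the axis of the hole) of the bike-key fob of 38 mm outer diameter: a flat light-wood ring 10 mm thick with an 18 mm through hole, lying flat, with a grey plastic key fixed in its rim that sticks out 25 mm along the fob's +x (7 mm wide, 4 mm thick, at half height). z is the ring's axis. 26 g, give or take. May be absent (None). It starts on the console.
- fob30_center (a point): Centre (half-way up, on the axis of the hole) of the bike-key fob of 30 mm outer diameter: a flat light-wood ring 10 mm thick with an 18 mm through hole, lying flat, with a grey plastic key fixed in its rim that sticks out 25 mm along the fob's +x (7 mm wide, 4 mm thick, at half height). z is the ring's axis. 20 g, give or take. May be absent (None). It starts on the console.
- bowl: Bystander: white ceramic bowl 124 mm across, 50 mm tall. Origin at its underside.
- torch: Bystander: red pocket torch lying on its side, about 102 mm long along its x, 32 mm thick. Origin at its underside.
- carabiner: Bystander: silver steel carabiner lying flat, about 70 x 50 x 9 mm. Origin at its underside.
- bell: Bystander: chrome desk bell 68 mm across, 50 mm tall. Origin at its underside.
Not all that is in view belongs to the job. Leave any black or orange look-alike of the part that bears fob54_center alone.

How it is judged:
On the way, in this order (a step that is already met when the one before it is completed fails the run):
1. the lock arm is turned over the cam and rests in its open notch (value of joint turn above 1.42 rad and value of joint lift below 0.0055 m), for 0.2 s.
2. all fobs present are on the post, fully home, largest at the bottom, with the arm still in its open notch (all of step 1 and horizontal distance between each of fob62_center, fob54_center, fob46_center, fob38_center, fob30_center and post_foot below 0.006 m and angle between each of fob62_center, fob54_center, fob46_center, fob38_center, fob30_center's own z axis and vertical below 0.12 rad and z of fob62_center in the frame of post_foot below 0.008 m and z of fob54_center in the frame of fob62_center between 0.007 and 0.013 m and z of fob46_center in the frame of fob62_center between 0.007 and 0.023 m and z of fob38_center in the frame of fob62_center between 0.007 and 0.033 m and z of fob30_center in the frame of fob62_center between 0.007 and 0.043 m and z of fob54_center in the frame of post_foot below 0.018 m and z of fob46_center in the frame of fob54_center between 0.007 and 0.013 m and z of fob38_center in the frame of fob54_center between 0.007 and 0.023 m and z of fob30_center in the frame of fob54_center between 0.007 and 0.033 m and z of fob46_center in the frame of post_foot below 0.028 m and z of fob38_center in the frame of fob46_center between 0.007 and 0.013 m and z of fob30_center in the frame of fob46_center between 0.007 and 0.023 m and z of fob38_center in the frame of post_foot below 0.038 m and z of fob30_center in the frame of fob38_center between 0.007 and 0.013 m and z of fob30_center in the frame of post_foot below 0.048 m), for 0.2 s.
3. the lock arm is turned back over the cam and has dropped into its low notch over the post (value of joint turn below 0.12 rad and value of joint lift below 0.0015 m), for 0.2 s.
At the end, for the whole second after the job is handed in: Every fob present is on the post (centre within 6 mm of the post's axis, level within 0.12 rad), stacked largest at the bottom to smallest on top with no gaps over 3 mm, and the lock arm is in its low notch over the post (angle under 0.12 rad, lift under 1.5 mm), all at rest (all of step 3 and horizontal distance between each of fob62_center, fob54_center, fob46_center, fob38_center, fob30_center and post_foot below 0.006 m and angle between each of fob62_center, fob54_center, fob46_center, fob38_center, fob30_center's own z axis and vertical below 0.12 rad and z of fob62_center in the frame of post_foot below 0.008 m and z of fob54_center in the frame of fob62_center between 0.007 and 0.013 m and z of fob46_center in the frame of fob62_center between 0.007 and 0.023 m and z of fob38_center in the frame of fob62_center between 0.007 and 0.033 m and z of fob30_center in the frame of fob62_center between 0.007 and 0.043 m and z of fob54_center in the frame of post_foot below 0.018 m and z of fob46_center in the frame of fob54_center between 0.007 and 0.013 m and z of fob38_center in the frame of fob54_center between 0.007 and 0.023 m and z of fob30_center in the frame of fob54_center between 0.007 and 0.033 m and z of fob46_center in the frame of post_foot below 0.028 m and z of fob38_center in the frame of fob46_center between 0.007 and 0.013 m and z of fob30_center in the frame of fob46_center between 0.007 and 0.023 m and z of fob38_center in the frame of post_foot below 0.038 m and z of fob30_center in the frame of fob38_center between 0.007 and 0.013 m and z of fob30_center in the frame of post_foot below 0.048 m and velocity of joint turn below 0.1 rad/s and linear speed of each of fob62, fob54, fob46, fob38, fob30 below 0.02 m/s); the robot touches nothing.
It fails at once if the bowl is moved more than 3 cm (distance of bowl from where it was at the start of the episode above 0.03 m).
It fails at once if the torch is moved more than 3 cm (distance of torch from where it was at the start of the episode above 0.03 m).
It fails at once if the carabiner is moved more than 3 cm (distance of carabiner from where it was at the start of the episode above 0.03 m).
It fails at once if the bell is moved more than 3 cm (distance of bell from where it was at the start of the episode above 0.03 m).
Of fob62, fob54, fob46, fob38, fob30 only 4 to 5 are there at a start; the rules pass over those that are not, and their reading is None.
At some moment in a run one of fob62, fob54, fob46, fob38, fob30 may be knocked a few centimetres aside while the robot is not near it.
Once in a run the grip may slacken for a moment while it holds something.
It also fails if it takes over 210 s, if anything falls off the work surface, if the arm or the gripper's body presses on something with over 40 N, if the wrist force passes 120 N, or if a joint passes its speed limit or range.

## Working session

There is one attempt and no reset: what is moved stays moved. The work goes in short steps, Python scripts to look and compute and a tool call to move; the robot and the scene stay as the last step left them, time stands still between calls to the robot, and variables do not carry over. Pictures are saved under pics/ and viewed, at most 16 in all, crops included, and the job is handed in when it is done.

Besides the shell and the picture viewer there is one more tool, called after "Request:" by a JSON object that holds its "name" and its "arguments", one argument or row to a line. carry_out: Moves the arm, as the interface text tells. Its arguments: {"type":"object","properties":{"plan":{"type":"array","items":{"type":"array","items":{"type":"number"}}},"fingers":{"type":"number"},"squeeze":{"type":"number"}},"required":["plan"]}

```bash
mkdir -p pics; ls; cat > h.py <<'E'
import numpy as np, cv2
from cell import status,get_image,env
def snap(n,tag):
    g=get_image(n); cv2.imwrite(f'pics/{tag}.png',g['frame']); np.savez(f'{tag}.npz',**g); return g
def ray(g,u,v,z):
    d=g['R'].T@np.linalg.inv(g['K'])@np.array([u,v,1.]); c=-g['R'].T@g['t']
    return c+d*(z-c[2])/d[2]
def proj(g,X):
    p=g['K']@(g['R']@np.array(X,float)+g['t']); return p[:2]/p[2]
def cloud(g):
    v,u=np.indices(g['depth'].shape); d=g['depth']
    P=np.stack([u*d,v*d,d],-1)@np.linalg.inv(g['K']).T
    return (P-g['t'])@g['R']
E
python3 - <<'E'
from h import *
for n in('top','side'):
    g=snap(n,n+'0'); print(n,-g['R'].T@g['t'],g['R'].round(2).tolist(),g['K'][0,0])
    cv2.imwrite(f'pics/{n}0b.png',cv2.resize(g['frame'],(800,600)))
print(status.state())
E
```

```text
pics
top [ 0.45577111 -0.00703483  1.1421948 ] [[0.01, -1.0, 0.02], [-1.0, -0.01, -0.09], [0.09, -0.02, -1.0]] 369.1343087662215
side [ 0.36694253 -0.91820979  0.57827009] [[0.98, -0.17, 0.02], [-0.06, -0.46, -0.88], [0.16, 0.87, -0.47]] 353.79043694858296
{'time_s': 0.1, 'joint_positions': array([ 1.05953504e+00,  5.28408666e-01,  1.43375844e+00, -1.01074644e-05,
        1.18138559e+00, -1.78528180e-01]), 'joint_velocities': array([ 0.00202161, -0.00205217, -0.00405092, -0.00027434,  0.00165854,
       -0.00062873]), 'effort': array([ 1.29675409e-04, -4.43305385e+01, -1.78586465e+01, -2.28025733e-04,
        3.94706483e-03,  3.87388596e-06]), 'tcp_pos': array([0.20383277, 0.59018769, 0.24441465]), 'tool_rot': array([[-9.45154264e-01,  3.26622892e-01, -9.50848723e-04],
       [ 3.26624100e-01,  9.45152770e-01, -1.71398111e-03],
       [ 3.38871839e-04, -1.93054666e-03, -9.99998079e-01]]), 'force': array([-0.51258979, -0.51170474,  0.85629711]), 'torque': array([0.00247364, 0.0283082 , 0.0098791 ]), 'finger_force': 0.0, 'width': 0.08577265276990456}
```

View pics/top0b.png

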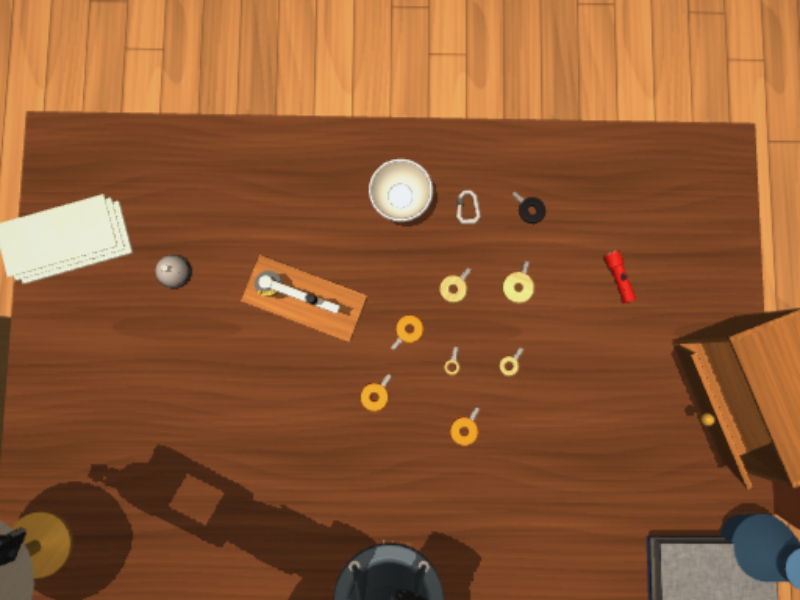

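View pics/side0b.png

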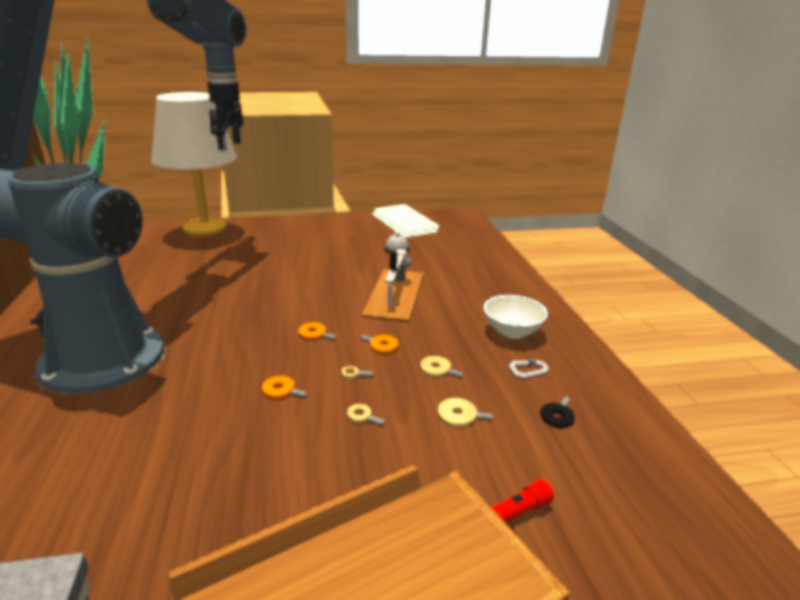

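```bash
python3 - <<'E'
from h import *
g=dict(np.load('top0.npz')); f=g['frame']; hsv=cv2.cvtColor(f,cv2.COLOR_BGR2HSV)
P=cloud(g)
m=((hsv[...,0]>20)&(hsv[...,0]<35)&(hsv[...,1]>60)&(hsv[...,2]>170)).astype(np.uint8)
c,_=cv2.findContours(m,cv2.RETR_EXTERNAL,cv2.CHAIN_APPROX_NONE)
for k in c:
    if cv2.contourArea(k)<30: continue
    (u,v),r=cv2.minEnclosingCircle(k); e=cv2.fitEllipse(k); p=ray(g,*e[0],.010)
    zz=P[int(v)-8:int(v)+9,int(u)-8:int(u)+9,2]
    print(np.round(e[0],1),np.round(e[1],1),'pos',p.round(4),'diam mm',np.mean(e[1])*1.13/369*1000, 'zmax',np.percentile(zz,95).round(4), hsv[k[0][0][1],k[0][0][0]])
# plate: orange wood region
roi=f[150:230,145:245]; h=hsv[150:230,145:245]
print(hsv[205,180],hsv[215,215],hsv[170,200])
cv2.imwrite('pics/post0.png',cv2.resize(roi,(800,640)[:2],interpolation=cv2.INTER_CUBIC)[:600])
s=np.load('side0.npz')['frame'][145:210,225:280]
cv2.imwrite('pics/posts0.png',cv2.resize(s,None,fx=9,fy=9,interpolation=cv2.INTER_CUBIC))
E
```

```text
[325.2 233.9] [10.4 10.8] pos [ 0.4411 -0.2305  0.01  ] diam mm 32.43824885143497 zmax 0.0117 [ 22 128 219]
[289.6 184.4] [15.3 16. ] pos [ 0.5921 -0.1213  0.01  ] diam mm 47.78254839786023 zmax 0.0119 [ 22 129 223]
[331.3 183.6] [18.1 18.7] pos [ 0.5961 -0.2508  0.01  ] diam mm 56.29659187502976 zmax 0.0128 [ 22 128 225]
[ 11 181 131] [ 13 181 211] [ 12 178 135]
```

View pics/post0.png

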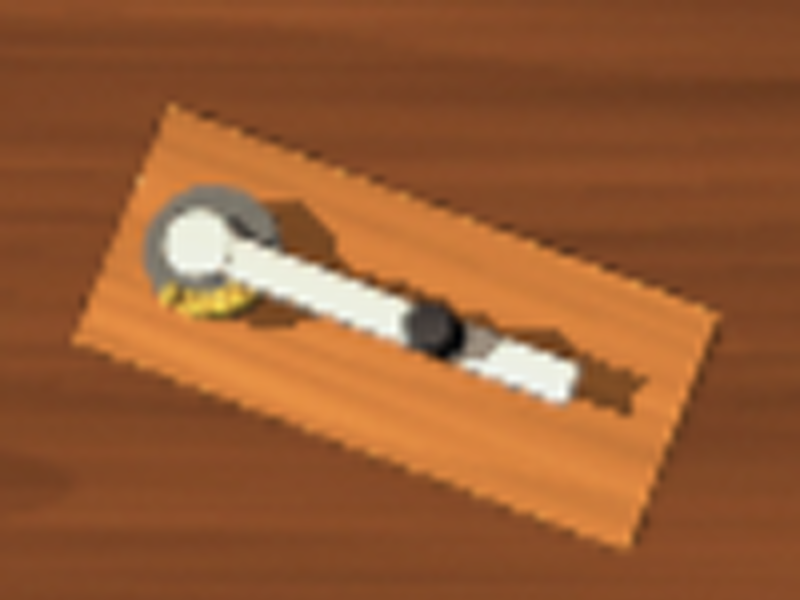

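View pics/posts0.png

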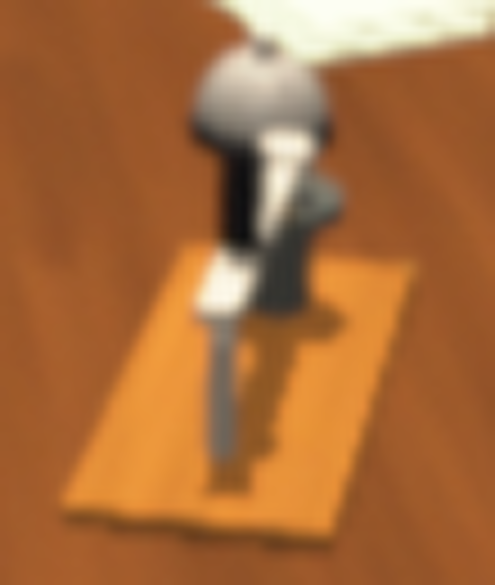

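```bash
python3 - <<'E'
from h import *
g=dict(np.load('top0.npz')); f=g['frame']; hsv=cv2.cvtColor(f,cv2.COLOR_BGR2HSV); P=cloud(g)
def comps(m,a):
    n,l,st,c=cv2.connectedComponentsWithStats(m.astype(np.uint8)); return [(l==i) for i in range(1,n) if st[i,4]>=a]
roi=np.zeros(f.shape[:2],bool); roi[155:225,148:242]=1
m=roi&(hsv[...,2]>165)&(hsv[...,0]<20)
m=max(comps(m,100),key=lambda q:q.sum()); pts=np.argwhere(m)[:,::-1].astype(np.float32)
w=np.array([ray(g,u,v,.008)[:2] for u,v in pts]); r=cv2.minAreaRect((w*1000).astype(np.float32)); print('plate',r, cv2.boxPoints(r).round(1).tolist())
m=roi&(hsv[...,1]<50)&(hsv[...,2]>180)
w=np.array([ray(g,u,v,.077)[:2] for v,u in np.argwhere(m)]); print('arm white',cv2.minAreaRect((w*1000).astype(np.float32)))
m=roi&(hsv[...,2]<75)&(P[...,2]>.06)
for q in comps(m,5):
    v,u=np.argwhere(q).mean(0); print('dark',q.sum(),u,v,ray(g,u,v,.115),P[q].max(0),P[q].mean(0))
m=roi&(P[...,2]>.07)&(np.indices(roi.shape)[1]<176)
v,u=np.argwhere(m).mean(0); print('hub',m.sum(),ray(g,u,v,.08),P[m].mean(0))
# fobs + key dirs
m=(hsv[...,0]>18)&(hsv[...,0]<35)&(hsv[...,1]>50)&(hsv[...,2]>150); m[:170]=0;m[260:]=0;m[:,:270]=0;m[:,360:]=0
for q in comps(m,15):
    k,_=cv2.findContours(q.astype(np.uint8),0,1); e=cv2.minEnclosingCircle(k[0]); p=ray(g,*e[0],.01)
    u,v=e[0]; yy,xx=np.indices(m.shape); d=np.hypot(xx-u,yy-v)
    gr=(d<e[1]+9)&(d>e[1]+1.5)&(hsv[...,1]<110)&(hsv[...,2]>90); vv,uu=np.argwhere(gr).mean(0) if gr.any() else (v,u)
    t=ray(g,uu,vv,.005)-p; print('fob',q.sum(),np.round(e,1) if 0 else e,p.round(4),'key deg',np.degrees(np.arctan2(t[1],t[0])).round(0),gr.sum())
E
```

```text
plate ((571.0807495117188, 172.98602294921875), (228.015869140625, 98.39102172851562), 69.71444702148438) [[485.3999938964844, 83.0999984741211], [577.7000122070312, 49.0], [656.7999877929688, 262.8999938964844], [564.5, 297.0]]
arm white ((568.5459594726562, 172.72451782226562), (155.20108032226562, 22.467018127441406), 67.80794525146484)
dark 30 199.56666666666666 190.86666666666667 [0.55885849 0.14070626 0.115     ] [0.56692893 0.15034182 0.11998002] [0.55952103 0.1416748  0.10802814]
hub 96 [0.582897   0.23280218 0.08      ] [0.57479768 0.20381924 0.19873991]
fob 282 ((331.2075500488281, 183.7971649169922), 9.959885597229004) [ 0.5955 -0.2506  0.01  ] key deg -21.0 18
fob 191 ((289.68792724609375, 184.64764404296875), 8.509465217590332) [ 0.5915 -0.1217  0.01  ] key deg -38.0 22
fob 82 ((325.0616455078125, 233.55479431152344), 6.021461009979248) [ 0.442  -0.2302  0.01  ] key deg -40.0 21
fob 37 ((288.9090881347656, 234.52272033691406), 4.652528285980225) [ 0.4382 -0.1194  0.01  ] key deg -13.0 24
```

Request:
{"name": "carry_out", "arguments": {
  "plan": [
    [30,-37,0,0,0,-0.14],
    [65,-80,0,0,0,-0.28],
    [97,-121,0,0,0,-0.42],
    [130,-162,0,0,0,-0.56],
    [162,-203,0,0,0,-0.7],
    [195,-244,0,0,0,-0.84],
    [227,-284,0,0,0,-0.98],
    [260,-325,0,0,0,-1.12],
    [292,-366,0,0,0,-1.26],
    [325,-407,0,0,0,-1.4],
    [357,-447,0,0,0,-1.54],
    [357,-447,0,0,0,-1.592]
  ],
  "fingers": 50
}}

```text
time_s: 1.3
tcp_pos: [0.5637, 0.1401, 0.245]
tool_rot: [[0.353, 0.936, 0.001], [0.936, -0.353, -0.001], [-0.0, 0.002, -1.0]]
force: [0.3, 1.2, 0.2]
width: 0.0501
finger_force: 0.0
```

Request:
{"name": "carry_out", "arguments": {
  "plan": [
    [-2,2,-40,0,0,0],
    [-2,2,-80,0,0,0],
    [-2,2,-110,0,0,0],
    [-2,2,-137,0,0,0],
    [-2,2,-137,0,0,0]
  ]
}}

```text
time_s: 1.8
tcp_pos: [0.556, 0.1453, 0.1044]
tool_rot: [[0.347, 0.938, -0.009], [0.938, -0.347, -0.001], [-0.004, -0.009, -1.0]]
force: [-1.5, 0.0, -0.9]
width: 0.0503
finger_force: 0.0
```

```bash
python3 - <<'E'
from h import *
g=snap('side','s1'); print(status.state()['force'])
u,v=proj(g,[.56,.142,.1]).astype(int); print(u,v)
cv2.imwrite('pics/s1c.png',cv2.resize(g['frame'][v-50:v+50,u-60:u+60],None,fx=6,fy=6,interpolation=2))
E
```

```text
[0.53961155 0.65860942 1.40402388]
251 166
```

View pics/s1c.png

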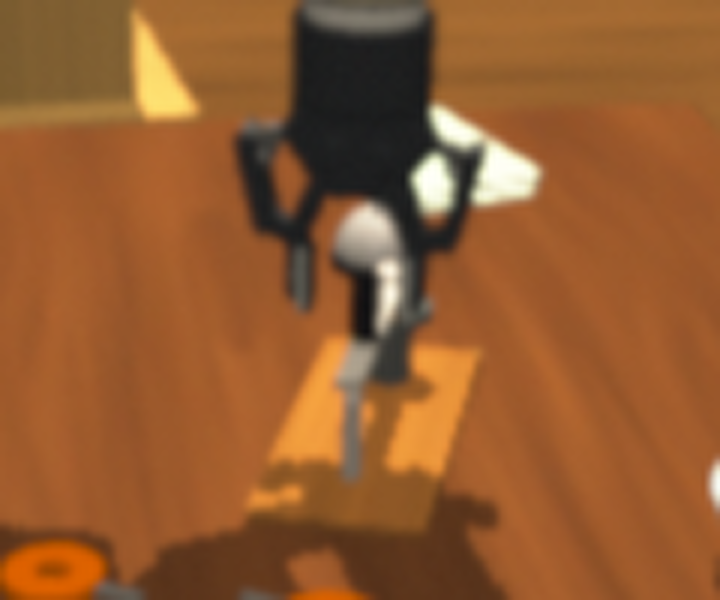

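Request:
{"name": "carry_out", "arguments": {
  "plan": [
    [0,0,2,0,0,0],
    [-12.9,5.9,2,0,0,-0.148],
    [-24.9,13.7,2,0,0,-0.296],
    [-35.5,23.2,2,0,0,-0.445],
    [-44.6,34.2,2,0,0,-0.594],
    [-51.9,46.4,2,0,0,-0.743],
    [-57.3,59.5,2,0,0,-0.89],
    [-60.7,73.4,2,0,0,-1.04],
    [-62.0,87.5,2,0,0,-1.19],
    [-61.2,101.8,2,0,0,-1.34],
    [-58.3,115.7,2,0,0,-1.48],
    [-54.4,126.4,2,0,0,-1.58]
  ],
  "fingers": 27
}}

```text
time_s: 3.05
tcp_pos: [0.5055, 0.2731, 0.1126]
tool_rot: [[0.933, -0.359, 0.003], [-0.359, -0.933, 0.001], [0.003, -0.002, -1.0]]
force: [-0.6, -1.3, -1.9]
width: 0.0269
finger_force: 0.8
```

Request:
{"name": "carry_out", "arguments": {
  "plan": [
    [0,0,0,0,0,0],
    [0,0,0,0,0,0],
    [0,0,0,0,0,0],
    [0,0,40,0,0,0],
    [0,0,80,0,0,0],
    [0,-25,120,0,0,0],
    [0,-70,120,0,0,0],
    [0,-115,120,0,0,0],
    [0,-160,120,0,0,0],
    [0,-205,120,0,0,0]
  ],
  "fingers": 40
}}

```text
time_s: 4.05
tcp_pos: [0.5042, 0.0651, 0.2309]
tool_rot: [[0.935, -0.354, 0.001], [-0.354, -0.935, -0.0], [0.001, -0.0, -1.0]]
force: [1.4, -0.1, -0.2]
width: 0.0399
finger_force: 0.0
```

```bash
python3 - <<'E'
from h import *
g=snap('top','t2'); g2=snap('side','s2')
a=cv2.resize(g['frame'][150:240,140:250],None,fx=5,fy=5,interpolation=2)
b=cv2.resize(g2['frame'][140:215,215:295],None,fx=6,fy=6,interpolation=2)
o=np.zeros((450,800+230,3),np.uint8);o[:450,:550]=a;o[:450,550:1030]=b
cv2.imwrite('pics/c2.png',cv2.resize(o,(800,350)))
E
```

```text
(no output)
```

View pics/c2.png

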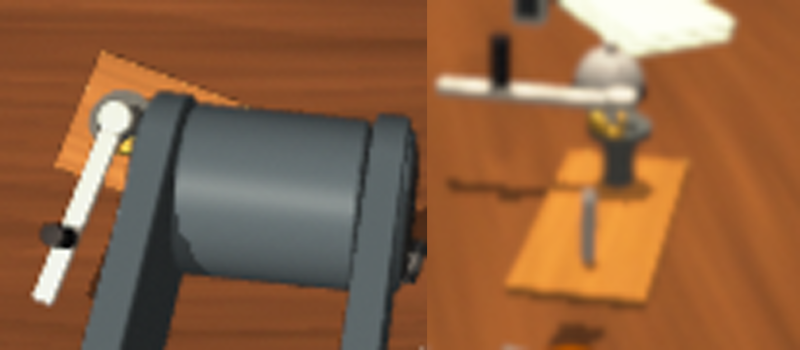

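Request:
{"name": "carry_out", "arguments": {
  "plan": [
    [13,-45,0,0,0,0],
    [26,-90,0,0,0,0],
    [39,-135,0,0,0,0],
    [52,-180,0,0,0,0],
    [65,-225,0,0,0,0],
    [78,-270,0,0,0,0],
    [91,-316,0,0,0,0],
    [91,-316,0,0,0,0]
  ],
  "fingers": 85
}}

```text
time_s: 4.95
tcp_pos: [0.5974, -0.2554, 0.2305]
tool_rot: [[0.933, -0.36, 0.004], [-0.36, -0.933, -0.004], [0.005, 0.003, -1.0]]
force: [-0.3, 0.7, -0.1]
width: 0.085
finger_force: 0.0
```

```bash
python3 - <<'E'
from h import *
g=snap('top','t3'); s=snap('side','s3')
P=cloud(g); Q=cloud(s)
a=cv2.resize(g['frame'][150:240,140:250],None,fx=7,fy=6,interpolation=2)[:300]
a=cv2.resize(g['frame'][155:225,145:245],None,fx=8,fy=8,interpolation=2); cv2.imwrite('pics/c3.png',a)
b=cv2.resize(s['frame'][145:300,160:330],(800,600)[:2],interpolation=2)
b=cv2.resize(s['frame'][165:285,180:340],None,fx=5,fy=5,interpolation=2); cv2.imwrite('pics/c3s.png',b)
for p in ([.548,.111,.062],[.548,.111,.008],[.593,.232,.08]): print(proj(g,p),proj(s,p))
E
```

```text
[212.20540153 196.48465945] [248.91153614 180.6789825 ]
[214.09684709 197.99628718] [248.63120157 195.07179015]
[169.8765302  180.01943176] [255.8147675  160.62655862]
```

View pics/c3.png

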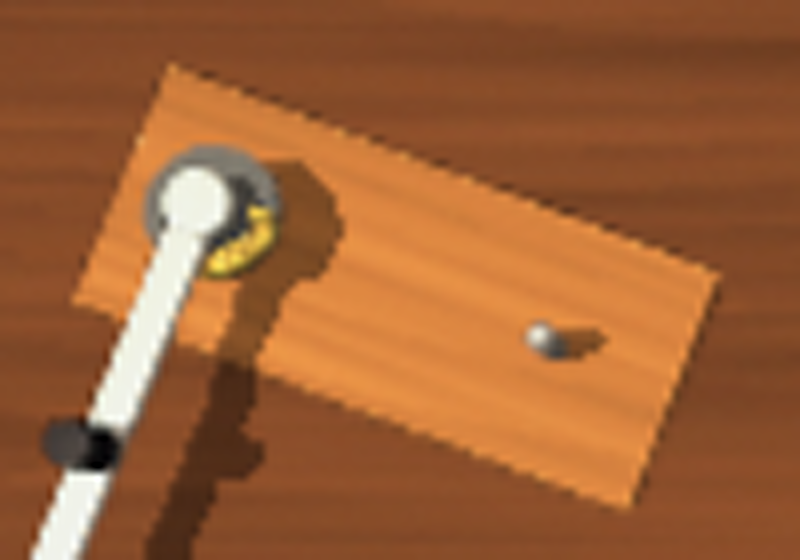

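View pics/c3s.png

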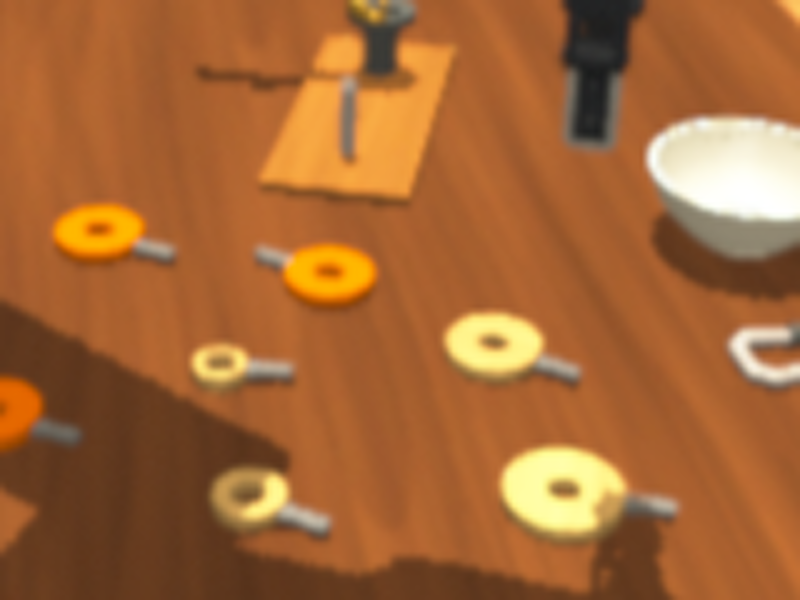

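```bash
cat >> h.py <<'E'
def fobs(g,lim=15):
    hsv=cv2.cvtColor(g['frame'],cv2.COLOR_BGR2HSV)
    m=(hsv[...,0]>18)&(hsv[...,0]<35)&(hsv[...,1]>50)&(hsv[...,2]>90)
    n,l,st,c=cv2.connectedComponentsWithStats(m.astype(np.uint8)); r=[]
    for i in range(1,n):
        if st[i,4]<lim: continue
        # top face: undo wall by hull of world points
        k,_=cv2.findContours((l==i).astype(np.uint8),0,1); h=k[0]
        x,y,w,hh=st[i,:4]; p=ray(g,x+w/2-.5,y+hh/2-.5,.0075)
        if .3<p[0]<.9 and abs(p[1])<.5: r.append((st[i,4],w,hh,p.round(4)))
    return r
E
python3 - <<'E'
from h import *
for n in('t3','s3'):
    for r in fobs(dict(np.load(n+'.npz'))): print(n,r)
s=dict(np.load('s3.npz'))
for u,v in ((291.9,262.5),(278.1,234.2),(229.5,263.5),(223.8,237.7)): print(ray(s,u,v,.01).round(4))
E
```

```text
t3 (np.int32(430), np.int32(38), np.int32(36), array([ 0.7907, -0.0142,  0.0075]))
t3 (np.int32(195), np.int32(17), np.int32(20), array([ 0.5967, -0.2474,  0.0075]))
t3 (np.int32(192), np.int32(17), np.int32(17), array([ 0.5907, -0.1229,  0.0075]))
t3 (np.int32(44), np.int32(10), np.int32(10), array([0.5886, 0.2337, 0.0075]))
t3 (np.int32(158), np.int32(16), np.int32(16), array([ 0.5109, -0.0352,  0.0075]))
t3 (np.int32(36), np.int32(9), np.int32(10), array([ 0.4382, -0.1199,  0.0075]))
s3 (np.int32(29), np.int32(8), np.int32(7), array([0.6069, 0.347 , 0.0075]))
s3 (np.int32(128), np.int32(31), np.int32(12), array([ 0.7815, -0.0156,  0.0075]))
s3 (np.int32(88), np.int32(16), np.int32(8), array([0.3808, 0.0338, 0.0075]))
s3 (np.int32(98), np.int32(17), np.int32(9), array([ 0.5129, -0.0341,  0.0075]))
s3 (np.int32(175), np.int32(19), np.int32(12), array([ 0.5931, -0.1218,  0.0075]))
s3 (np.int32(47), np.int32(10), np.int32(7), array([ 0.4394, -0.1214,  0.0075]))
s3 (np.int32(325), np.int32(25), np.int32(19), array([ 0.5975, -0.2519,  0.0075]))
s3 (np.int32(57), np.int32(10), np.int32(10), array([ 0.45  , -0.2357,  0.0075]))
s3 (np.int32(65), np.int32(23), np.int32(23), array([ 0.6002, -0.4952,  0.0075]))
[ 0.5967 -0.2529  0.01  ]
[ 0.5916 -0.1287  0.01  ]
[ 0.4428 -0.2338  0.01  ]
[ 0.4401 -0.1237  0.01  ]
```

```bash
python3 -c "
from h import *
print(status.state()['tcp_pos'])"
```

```text
[ 0.59533887 -0.2495587   0.22981962]
```

Request:
{"name": "carry_out", "arguments": {
  "plan": [
    [1,-1.5,-45,0,0,0],
    [1,-1.5,-90,0,0,0],
    [1,-1.5,-135,0,0,0],
    [1,-1.5,-175,0,0,0],
    [1,-1.5,-200,0,0,0],
    [1,-1.5,-212,0,0,0],
    [1,-1.5,-218,0,0,0],
    [1,-1.5,-218,0,0,0]
  ]
}}

```text
time_s: 5.85
tcp_pos: [0.597, -0.2497, 0.0127]
tool_rot: [[0.935, -0.354, 0.0], [-0.354, -0.935, 0.0], [0.0, -0.0, -1.0]]
force: [-0.4, 0.7, 0.2]
width: 0.0848
finger_force: 0.0
```

Request:
{"name": "carry_out", "arguments": {
  "plan": [
    [0,0,0,0,0,0],
    [0,0,0,0,0,0],
    [0,0,0,0,0,0],
    [0,0,0,0,0,0],
    [0,0,0,0,0,0],
    [0,0,0,0,0,0]
  ],
  "fingers": 56,
  "squeeze": 40
}}

```text
time_s: 6.45
tcp_pos: [0.5978, -0.2509, 0.0151]
tool_rot: [[0.935, -0.355, 0.003], [-0.355, -0.935, -0.002], [0.003, 0.0, -1.0]]
force: [-0.2, 1.6, 6.7]
width: 0.0592
finger_force: 41.4
```

Request:
{"name": "carry_out", "arguments": {
  "plan": [
    [0,0,4,0,0,0],
    [0,0,20,0,0,0],
    [0,0,60,0,0,0],
    [0,0,100,0,0,0],
    [0,0,130,0,0,0],
    [0,0,130,0,0,0],
    [0,0,130,0,0,0]
  ],
  "squeeze": 60
}}

```text
time_s: 7.15
tcp_pos: [0.5971, -0.2506, 0.1441]
tool_rot: [[0.935, -0.355, 0.002], [-0.355, -0.935, -0.001], [0.003, 0.001, -1.0]]
force: [0.3, 0.5, -0.5]
width: 0.0578
finger_force: 64.2
```

```bash
python3 - <<'E'
from h import *
t=status.state()['tcp_pos'];print(t)
s=snap('side','s4'); g=snap('top','t4')
u,v=proj(s,t).astype(int); print(u,v)
b=cv2.resize(s['frame'][v-45:v+30,u-40:u+40],None,fx=7,fy=7,interpolation=2); cv2.imwrite('pics/c4.png',b)
Q=cloud(s); hsv=cv2.cvtColor(s['frame'],cv2.COLOR_BGR2HSV)
m=(hsv[...,0]>18)&(hsv[...,0]<35)&(hsv[...,1]>50)&(hsv[...,2]>90)&(Q[...,2]>.06)&(np.abs(Q[...,0]-t[0])<.06)&(np.abs(Q[...,1]-t[1])<.08)
p=Q[m]; print(len(p),p.min(0),p.max(0),p.mean(0))
E
```

```text
[ 0.59706859 -0.25063352  0.14412645]
296 216
242 [ 0.56171438 -0.30293401  0.13635687] [ 0.63062246 -0.22424522  0.32757336] [ 0.58711068 -0.27052137  0.25825243]
```

View pics/c4.png

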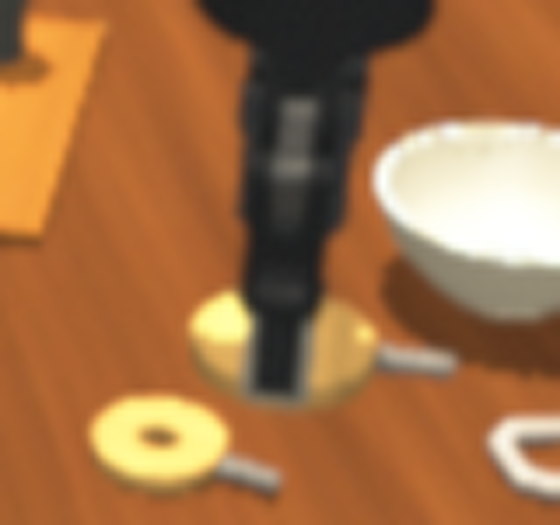

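Request:
{"name": "carry_out", "arguments": {
  "plan": [
    [-6,45,0,0,0,0],
    [-12,90,0,0,0,0],
    [-18,135,0,0,0,0],
    [-24,180,0,0,0,0],
    [-31,225,0,0,0,0],
    [-37,270,0,0,0,0],
    [-43,315,0,0,0,0],
    [-49,350,0,0,0,0],
    [-49,361.5,0,0,0,0],
    [-49,361.5,0,0,0,0],
    [-49,361.5,0,0,0,0],
    [-49,361.5,-20,0,0,0]
  ]
}}

```text
time_s: 8.45
tcp_pos: [0.5503, 0.1095, 0.1238]
tool_rot: [[0.934, -0.357, 0.006], [-0.357, -0.934, -0.0], [0.006, -0.002, -1.0]]
force: [1.3, -0.1, -0.2]
width: 0.058
finger_force: 64.3
```

```bash
python3 - <<'E'
from h import *
t=status.state()['tcp_pos'];print(t)
s=snap('side','s5')
u,v=proj(s,t-[0,0,.03]).astype(int); print(u,v)
b=cv2.resize(s['frame'][v-30:v+30,u-40:u+40],None,fx=9,fy=9,interpolation=2); cv2.imwrite('pics/c5.png',b)
E
```

```text
[0.55033044 0.10951142 0.12383517]
249 172
```

View pics/c5.png

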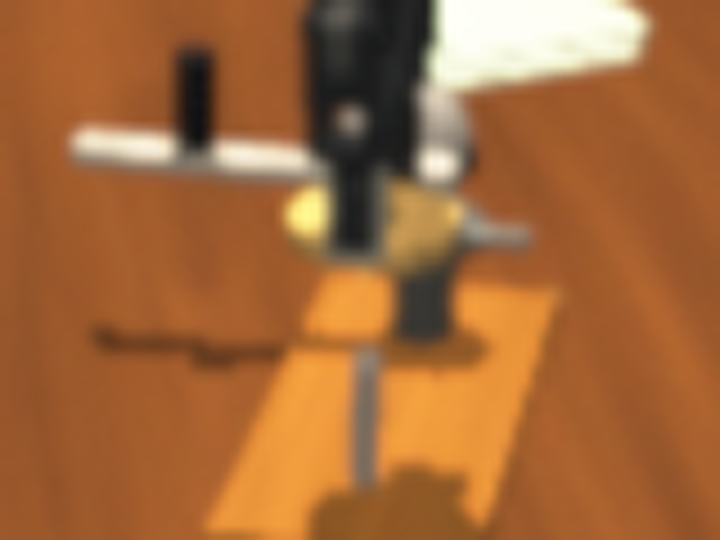

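```bash
python3 - <<'E'
from h import *
t=status.state()['tcp_pos'];print(t)
s=dict(np.load('s5.npz'))
print(proj(s,[.548,.111,.114]),proj(s,t-[0,0,.01]), proj(s,[.548,.111,.062]),proj(s,[.551,.111,.062]))
# ellipse extents
hsv=cv2.cvtColor(s['frame'],cv2.COLOR_BGR2HSV); m=(hsv[...,0]>15)&(hsv[...,0]<35)&(hsv[...,1]>70)&(hsv[...,2]>90); m[:155]=0;m[175:]=0;m[:,:236]=0;m[:,265:]=0
print([ (v,np.where(m[v])[0].min(),np.where(m[v])[0].max()) for v in range(158,173) if m[v].any()])
E
```

```text
[0.54738464 0.10918713 0.11981239]
[249.19323364 166.21619995] [249.07490447 167.64235562] [248.91153614 180.6789825 ] [249.80963655 180.62683482]
[(158, np.int64(239), np.int64(239)), (162, np.int64(243), np.int64(256)), (163, np.int64(242), np.int64(258)), (164, np.int64(241), np.int64(259)), (165, np.int64(240), np.int64(260)), (166, np.int64(240), np.int64(260)), (167, np.int64(241), np.int64(259)), (168, np.int64(241), np.int64(259)), (169, np.int64(242), np.int64(259)), (170, np.int64(243), np.int64(258)), (171, np.int64(248), np.int64(257)), (172, np.int64(249), np.int64(254))]
```

Request:
{"name": "carry_out", "arguments": {
  "plan": [
    [0.5,1.5,-10,0,0,0],
    [0.5,1.5,-25,0,0,0],
    [0.5,1.5,-40,0,0,0],
    [0.5,1.5,-55,0,0,0],
    [0.5,1.5,-62,0,0,0],
    [0.5,1.5,-62,0,0,0],
    [0.5,1.5,-62,0,0,0]
  ]
}}

```text
time_s: 9.2
tcp_pos: [0.5486, 0.1122, 0.0605]
tool_rot: [[0.935, -0.356, 0.0], [-0.356, -0.935, -0.0], [0.0, -0.0, -1.0]]
force: [-0.5, -0.8, -1.0]
width: 0.0578
finger_force: 64.3
```

Request:
{"name": "carry_out", "arguments": {
  "plan": [
    [0,-0.5,-12,0,0,0],
    [0,-0.5,-24,0,0,0],
    [0,-0.5,-34,0,0,0],
    [0,-0.5,-36,0,0,0],
    [0,-0.5,-36,0,0,0],
    [0,-0.5,-36,0,0,0]
  ]
}}

```text
time_s: 9.8
tcp_pos: [0.548, 0.1121, 0.0239]
tool_rot: [[0.935, -0.355, -0.001], [-0.355, -0.935, 0.0], [-0.001, 0.0, -1.0]]
force: [0.2, -0.3, -0.3]
width: 0.0581
finger_force: 64.3
```

Request:
{"name": "carry_out", "arguments": {
  "plan": [
    [0,0,0,0,0,0],
    [0,0,0,0,0,0],
    [0,0,0,0,0,0],
    [0,0,0,0,0,0],
    [0,0,15,0,0,0],
    [0,0,55,0,0,0],
    [0,0,100,0,0,0],
    [0,0,130,0,0,0],
    [4,-45,150,0,0,0],
    [12,-90,150,0,0,0],
    [20,-135,150,0,0,0],
    [28,-180,150,0,0,0]
  ],
  "fingers": 80
}}

```text
time_s: 11.0
tcp_pos: [0.5764, -0.0694, 0.1761]
tool_rot: [[0.935, -0.355, 0.002], [-0.355, -0.935, -0.001], [0.002, -0.0, -1.0]]
force: [1.2, -0.1, -0.1]
width: 0.0796
finger_force: 0.0
```

Request:
{"name": "carry_out", "arguments": {
  "plan": [
    [8,-30,0,0,0,0],
    [16,-54,0,0,0,0],
    [16,-54,0,0,0,0],
    [16,-54,0,0,0,0]
  ]
}}

```text
time_s: 11.4
tcp_pos: [0.5919, -0.1221, 0.175]
tool_rot: [[0.934, -0.357, 0.0], [-0.357, -0.934, 0.0], [-0.0, -0.0, -1.0]]
force: [0.1, 1.1, -0.5]
width: 0.0799
finger_force: 0.0
```

```bash
python3 - <<'E'
from h import *
print(status.state()['tcp_pos'])
g=snap('top','t6'); s=snap('side','s6')
for q in (g,s):
    for r in fobs(q): print(r)
b=cv2.resize(s['frame'][165:285,180:340],None,fx=5,fy=5,interpolation=2); cv2.imwrite('pics/c6.png',b)
E
```

```text
[ 0.59186929 -0.12207581  0.17500274]
(np.int32(426), np.int32(38), np.int32(36), array([ 0.7907, -0.0142,  0.0075]))
(np.int32(49), np.int32(9), np.int32(9), array([ 0.6031, -0.1105,  0.0075]))
(np.int32(44), np.int32(10), np.int32(10), array([0.5886, 0.2337, 0.0075]))
(np.int32(27), np.int32(7), np.int32(6), array([ 0.5862, -0.1385,  0.0075]))
(np.int32(291), np.int32(21), np.int32(20), array([0.5465, 0.1113, 0.0075]))
(np.int32(65), np.int32(9), np.int32(15), array([ 0.5123, -0.0244,  0.0075]))
(np.int32(149), np.int32(15), np.int32(16), array([0.3796, 0.0353, 0.0075]))
(np.int32(34), np.int32(9), np.int32(8), array([0.6097, 0.3516, 0.0075]))
(np.int32(159), np.int32(19), np.int32(11), array([0.5518, 0.1263, 0.0075]))
(np.int32(130), np.int32(32), np.int32(12), array([ 0.783 , -0.0158,  0.0075]))
(np.int32(85), np.int32(16), np.int32(8), array([0.3808, 0.0338, 0.0075]))
(np.int32(95), np.int32(17), np.int32(9), array([ 0.5129, -0.0341,  0.0075]))
(np.int32(140), np.int32(17), np.int32(12), array([ 0.5903, -0.1214,  0.0075]))
(np.int32(76), np.int32(17), np.int32(9), array([ 0.312 , -0.1482,  0.0075]))
```

View pics/c6.png

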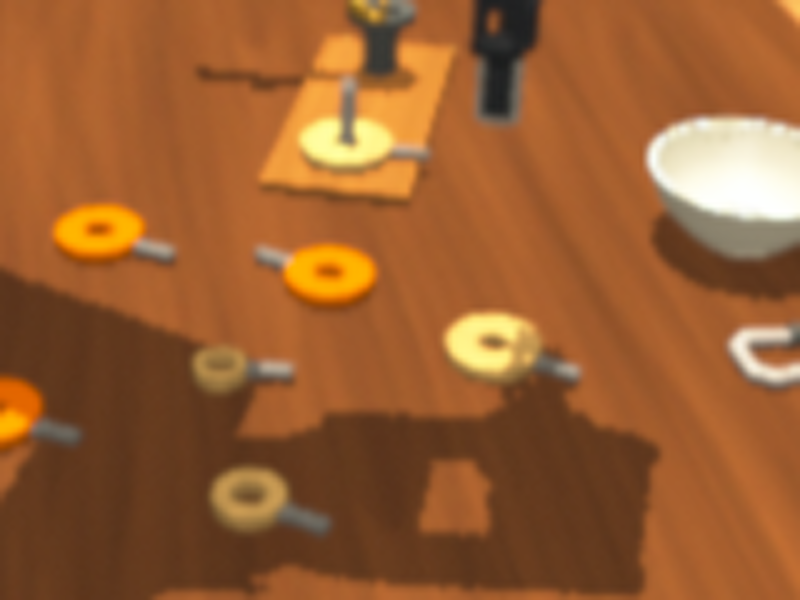

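Request:
{"name": "carry_out", "arguments": {
  "plan": [
    [0,0,-45,0,0,0],
    [0,0,-90,0,0,0],
    [0,0,-130,0,0,0],
    [0,0,-150,0,0,0],
    [0,0,-159,0,0,0],
    [0,0,-159,0,0,0],
    [0,0,-159,0,0,0]
  ]
}}

```text
time_s: 12.2
tcp_pos: [0.5931, -0.1215, 0.0165]
tool_rot: [[0.935, -0.354, 0.002], [-0.354, -0.935, -0.001], [0.002, 0.0, -1.0]]
force: [-0.1, -0.2, 0.5]
width: 0.0796
finger_force: 0.0
```

Request:
{"name": "carry_out", "arguments": {
  "plan": [
    [0,0,0,0,0,0],
    [0,0,0,0,0,0],
    [0,0,0,0,0,0],
    [0,0,0,0,0,0],
    [0,0,0,0,0,0],
    [0,0,0,0,0,0]
  ],
  "fingers": 44
}}

```text
time_s: 12.8
tcp_pos: [0.5933, -0.1222, 0.0175]
tool_rot: [[0.935, -0.355, 0.003], [-0.355, -0.935, -0.001], [0.003, -0.0, -1.0]]
force: [-0.8, 0.9, 6.8]
width: 0.0497
finger_force: 60.9
```

Request:
{"name": "carry_out", "arguments": {
  "plan": [
    [0,0,4,0,0,0],
    [0,0,20,0,0,0],
    [0,0,60,0,0,0],
    [0,0,100,0,0,0],
    [-5,40,110,0,0,0],
    [-14,85,110,0,0,0],
    [-23,130,110,0,0,0],
    [-32,175,110,0,0,0],
    [-40,215,110,0,0,0],
    [-44,233,110,0,0,0],
    [-44,233,110,0,0,0],
    [-44,233,110,0,0,0]
  ]
}}

```text
time_s: 14.0
tcp_pos: [0.5486, 0.1111, 0.1262]
tool_rot: [[0.935, -0.354, 0.002], [-0.354, -0.935, -0.0], [0.002, -0.0, -1.0]]
force: [-0.2, 0.1, 0.1]
width: 0.0496
finger_force: 62.4
```

```bash
cat >> h.py <<'E'
def held(tag,dz):
    t=status.state()['tcp_pos'];print('tcp',t.round(4))
    s=snap('side',tag); c=t-[0,0,dz]
    hsv=cv2.cvtColor(s['frame'],cv2.COLOR_BGR2HSV); m=(hsv[...,0]>15)&(hsv[...,0]<35)&(hsv[...,1]>70)&(hsv[...,2]>80)
    u,v=proj(s,c); k=np.indices(m.shape); m&=(np.abs(k[0]-v)<9)&(np.abs(k[1]-u)<13)
    x=np.where(m.any(0))[0]; y=np.where(m.any(1))[0]
    print('pred',u,v,'seen cols',x.min(),x.max(),'rows',y.min(),y.max(),'mid',(x.min()+x.max())/2)
    u,v=int(u),int(v); cv2.imwrite(f'pics/{tag}c.png',cv2.resize(s['frame'][v-30:v+30,u-40:u+40],None,fx=7,fy=7,interpolation=2))
E
python3 -c "
from h import *
held('s7',.011)"
```

```text
tcp [0.5486 0.1111 0.1262]
pred 249.37838441858605 165.8398223512213 seen cols 241 258 rows 162 174 mid 249.5
```

Request:
{"name": "carry_out", "arguments": {
  "plan": [
    [-0.5,0,-20,0,0,0],
    [-0.5,0,-35,0,0,0],
    [-0.5,0,-50,0,0,0],
    [-0.5,0,-65,0,0,0],
    [-0.5,0,-78,0,0,0],
    [-0.5,0,-86,0,0,0],
    [-0.5,0,-88,0,0,0],
    [-0.5,0,-88,0,0,0]
  ]
}}

```text
time_s: 14.85
tcp_pos: [0.5477, 0.1107, 0.0372]
tool_rot: [[0.935, -0.356, -0.001], [-0.356, -0.935, -0.0], [-0.0, 0.0, -1.0]]
force: [1.1, -0.5, -0.3]
width: 0.0498
finger_force: 62.4
```

Request:
{"name": "carry_out", "arguments": {
  "plan": [
    [0,0,0,0,0,0],
    [0,0,0,0,0,0],
    [0,0,0,0,0,0],
    [0,0,0,0,0,0],
    [0,0,15,0,0,0],
    [0,0,55,0,0,0],
    [0,0,95,0,0,0],
    [0,0,120,0,0,0],
    [-8,-45,130,0,0,0],
    [-22,-90,130,0,0,0],
    [-36,-135,130,0,0,0],
    [-50,-180,130,0,0,0]
  ],
  "fingers": 72
}}

```text
time_s: 16.05
tcp_pos: [0.4971, -0.0702, 0.1678]
tool_rot: [[0.935, -0.354, 0.001], [-0.354, -0.935, -0.0], [0.001, 0.0, -1.0]]
force: [0.5, 0.4, 0.8]
width: 0.0718
finger_force: 0.0
```

Request:
{"name": "carry_out", "arguments": {
  "plan": [
    [-14,-40,0,0,0,0],
    [-28,-80,0,0,0,0],
    [-42,-120,0,0,0,0],
    [-55,-162,0,0,0,0],
    [-55,-162,0,0,0,0],
    [-55,-162,0,0,0,0]
  ],
  "fingers": 65
}}

```text
time_s: 16.65
tcp_pos: [0.4423, -0.2317, 0.1674]
tool_rot: [[0.934, -0.358, 0.0], [-0.358, -0.934, 0.0], [-0.0, -0.0, -1.0]]
force: [-0.1, 0.7, -0.7]
width: 0.0654
finger_force: 0.0
```

```bash
python3 - <<'E'
from h import *
print(status.state()['tcp_pos'])
g=snap('top','t8'); s=snap('side','s8')
for q in (g,s):
    for r in fobs(q): print(r[0],r[1],r[2],r[3])
b=cv2.resize(s['frame'][165:285,180:340],None,fx=5,fy=5,interpolation=2); cv2.imwrite('pics/c8.png',b)
E
```

```text
[ 0.44227628 -0.23169798  0.16738375]
418 38 36 [ 0.7907 -0.0142  0.0075]
44 10 10 [0.5886 0.2337 0.0075]
273 20 20 [0.5465 0.1129 0.0075]
161 16 16 [ 0.5109 -0.0352  0.0075]
36 9 10 [ 0.4382 -0.1199  0.0075]
32 11 7 [ 0.4375 -0.2305  0.0075]
179 17 16 [0.3796 0.0322 0.0075]
34 9 7 [0.6088 0.3468 0.0075]
132 19 11 [0.5508 0.141  0.0075]
129 32 12 [ 0.783  -0.0158  0.0075]
93 17 8 [0.3793 0.034  0.0075]
101 17 9 [ 0.5129 -0.0341  0.0075]
49 11 7 [ 0.4408 -0.1216  0.0075]
97 12 11 [ 0.4429 -0.2327  0.0075]
86 24 25 [ 0.6011 -0.4954  0.0075]
```

View pics/c8.png

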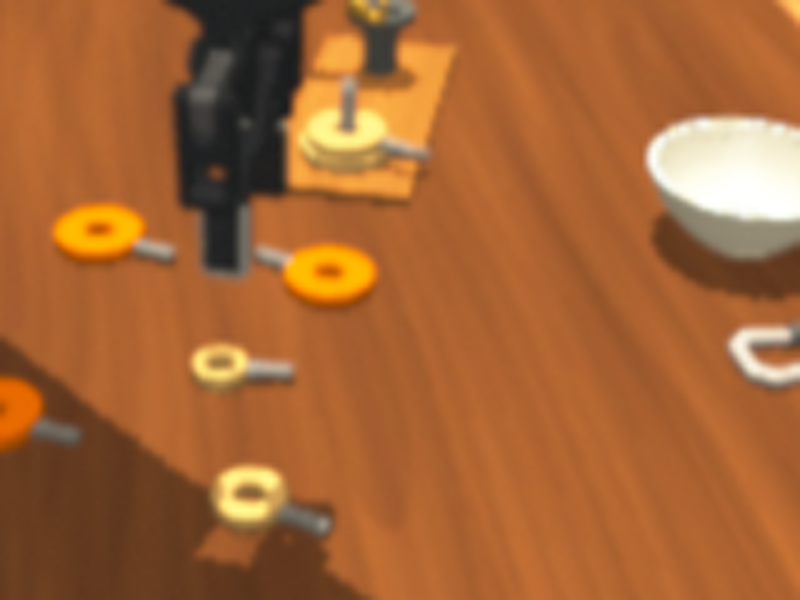

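Request:
{"name": "carry_out", "arguments": {
  "plan": [
    [0,0,-45,0,0,0],
    [0,0,-90,0,0,0],
    [0,0,-125,0,0,0],
    [0,0,-142,0,0,0],
    [0,0,-149,0,0,0],
    [0,0,-149,0,0,0],
    [0,0,-149,0,0,0]
  ]
}}

```text
time_s: 17.45
tcp_pos: [0.4435, -0.2305, 0.0191]
tool_rot: [[0.935, -0.354, 0.001], [-0.354, -0.935, -0.001], [0.001, 0.0, -1.0]]
force: [-0.2, 0.1, 0.0]
width: 0.0649
finger_force: 0.0
```

Request:
{"name": "carry_out", "arguments": {
  "plan": [
    [0,0,0,0,0,0],
    [0,0,0,0,0,0],
    [0,0,0,0,0,0],
    [0,0,0,0,0,0],
    [0,0,0,0,0,0],
    [0,0,0,0,0,0]
  ],
  "fingers": 28
}}

```text
time_s: 18.05
tcp_pos: [0.4434, -0.2313, 0.0202]
tool_rot: [[0.935, -0.356, 0.002], [-0.356, -0.935, -0.002], [0.003, 0.001, -1.0]]
force: [-0.1, 1.3, 8.9]
width: 0.0335
finger_force: 58.7
```

Request:
{"name": "carry_out", "arguments": {
  "plan": [
    [0,0,4,0,0,0],
    [0,0,20,0,0,0],
    [0,0,60,0,0,0],
    [0,0,100,0,0,0],
    [14,40,110,0,0,0],
    [28,83,110,0,0,0],
    [42,128,110,0,0,0],
    [56,173,110,0,0,0],
    [70,218,110,0,0,0],
    [84,263,110,0,0,0],
    [97,308,110,0,0,0],
    [105,342,110,0,0,0]
  ]
}}

```text
time_s: 19.25
tcp_pos: [0.5483, 0.1138, 0.1289]
tool_rot: [[0.935, -0.354, 0.001], [-0.354, -0.935, 0.0], [0.001, -0.001, -1.0]]
force: [1.0, -0.3, -0.1]
width: 0.0331
finger_force: 59.8
```

Request:
{"name": "carry_out", "arguments": {
  "plan": [
    [0,0,0,0,0,0],
    [0,0,0,0,0,0],
    [0,0,0,0,0,0]
  ]
}}

```text
time_s: 19.55
tcp_pos: [0.5472, 0.1102, 0.1284]
tool_rot: [[0.935, -0.356, -0.001], [-0.356, -0.935, -0.0], [-0.0, 0.001, -1.0]]
force: [-0.1, -0.8, -0.1]
width: 0.0327
finger_force: 59.8
```

```bash
python3 -c "
from h import *
held('s9',.013)"
```

```text
tcp [0.5472 0.1102 0.1284]
pred 249.0087976669415 165.927803805225 seen cols 239 257 rows 158 174 mid 248.0
```

Request:
{"name": "carry_out", "arguments": {
  "plan": [
    [0.8,0.8,-12,0,0,0],
    [0.8,0.8,-24,0,0,0],
    [0.8,0.8,-36,0,0,0],
    [0.8,0.8,-48,0,0,0],
    [0.8,0.8,-60,0,0,0],
    [0.8,0.8,-70,0,0,0],
    [0.8,0.8,-77,0,0,0],
    [0.8,0.8,-79,0,0,0],
    [0.8,0.8,-79,0,0,0],
    [0.8,0.8,-79,0,0,0]
  ]
}}

```text
time_s: 20.6
tcp_pos: [0.549, 0.1119, 0.0497]
tool_rot: [[0.935, -0.355, 0.001], [-0.355, -0.935, 0.0], [0.001, -0.0, -1.0]]
force: [-0.8, 0.6, 0.5]
width: 0.0331
finger_force: 59.8
```

Request:
{"name": "carry_out", "arguments": {
  "plan": [
    [0,0,0,0,0,0],
    [0,0,0,0,0,0],
    [0,0,0,0,0,0],
    [0,0,0,0,0,0],
    [0,0,15,0,0,0],
    [0,0,55,0,0,0],
    [0,0,95,0,0,0],
    [0,0,115,0,0,0],
    [-20,-40,118,0,0,0],
    [-40,-82,118,0,0,0],
    [-60,-124,118,0,0,0],
    [-80,-166,118,0,0,0]
  ],
  "fingers": 55
}}

```text
time_s: 21.8
tcp_pos: [0.4677, -0.0553, 0.1676]
tool_rot: [[0.935, -0.354, 0.001], [-0.354, -0.935, -0.0], [0.001, 0.0, -1.0]]
force: [1.2, 0.5, 0.4]
width: 0.055
finger_force: 0.0
```

Request:
{"name": "carry_out", "arguments": {
  "plan": [
    [-15,-35,0,0,0,0],
    [-30,-66,0,0,0,0],
    [-30,-66,0,0,0,0],
    [-30,-66,0,0,0,0]
  ]
}}

```text
time_s: 22.2
tcp_pos: [0.4384, -0.1206, 0.1675]
tool_rot: [[0.934, -0.358, 0.0], [-0.358, -0.934, 0.0], [0.0, -0.0, -1.0]]
force: [0.2, 0.6, 0.5]
width: 0.0551
finger_force: 0.0
```

```bash
python3 - <<'E'
from h import *
print(status.state()['tcp_pos'])
g=snap('top','t10'); s=snap('side','s10')
for q in (g,s):
    for r in fobs(q): print(r[0],r[1],r[2],r[3])
Q=cloud(s)
b=cv2.resize(s['frame'][165:285,180:340],None,fx=5,fy=5,interpolation=2); cv2.imwrite('pics/c10.png',b)
E
```

```text
[ 0.43839896 -0.1206067   0.16745352]
423 37 36 [ 0.7907 -0.0158  0.0075]
44 10 10 [0.5886 0.2337 0.0075]
261 20 20 [0.5465 0.1129 0.0075]
160 16 16 [ 0.5109 -0.0352  0.0075]
175 17 16 [0.3796 0.0322 0.0075]
33 9 7 [0.6088 0.3468 0.0075]
138 16 13 [0.5491 0.1413 0.0075]
129 32 12 [ 0.783  -0.0158  0.0075]
88 16 8 [0.3808 0.0338 0.0075]
96 17 9 [ 0.5129 -0.0341  0.0075]
43 10 7 [ 0.4394 -0.1214  0.0075]
53 18 20 [ 0.6037 -0.4991  0.0075]
```

View pics/c10.png

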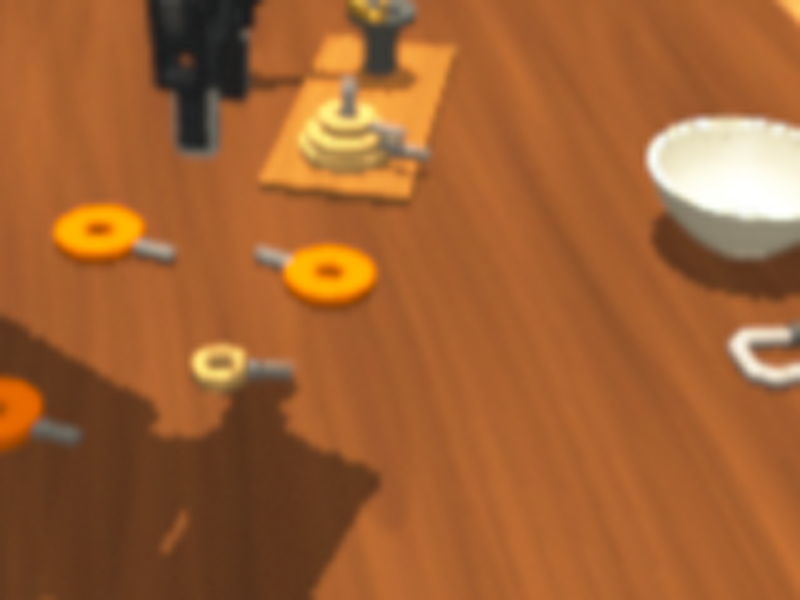

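Request:
{"name": "carry_out", "arguments": {
  "plan": [
    [0.5,0,-45,0,0,0],
    [0.5,0,-90,0,0,0],
    [0.5,0,-125,0,0,0],
    [0.5,0,-142,0,0,0],
    [0.5,0,-147,0,0,0],
    [0.5,0,-147,0,0,0],
    [0.5,0,-147,0,0,0]
  ]
}}

```text
time_s: 23.0
tcp_pos: [0.4398, -0.1198, 0.021]
tool_rot: [[0.935, -0.354, 0.001], [-0.354, -0.935, -0.001], [0.002, 0.0, -1.0]]
force: [-0.5, -0.5, 0.4]
width: 0.0549
finger_force: 0.0
```

Request:
{"name": "carry_out", "arguments": {
  "plan": [
    [0,0,0,0,0,0],
    [0,0,0,0,0,0],
    [0,0,0,0,0,0],
    [0,0,0,0,0,0],
    [0,0,0,0,0,0],
    [0,0,0,0,0,0]
  ],
  "fingers": 21
}}

```text
time_s: 23.6
tcp_pos: [0.4397, -0.1204, 0.0219]
tool_rot: [[0.935, -0.356, 0.003], [-0.356, -0.935, -0.001], [0.003, 0.0, -1.0]]
force: [0.6, 1.4, 8.7]
width: 0.0245
finger_force: 58.4
```

Request:
{"name": "carry_out", "arguments": {
  "plan": [
    [0,0,4,0,0,0],
    [0,0,20,0,0,0],
    [0,0,60,0,0,0],
    [0,0,100,0,0,0],
    [15,35,115,0,0,0],
    [35,77,115,0,0,0],
    [55,119,115,0,0,0],
    [75,161,115,0,0,0],
    [95,203,115,0,0,0],
    [109,231,115,0,0,0],
    [109,231,115,0,0,0],
    [109,231,115,0,0,0]
  ]
}}

```text
time_s: 24.8
tcp_pos: [0.5475, 0.1113, 0.1354]
tool_rot: [[0.935, -0.354, -0.001], [-0.354, -0.935, -0.0], [-0.0, 0.001, -1.0]]
force: [0.1, 0.4, -0.2]
width: 0.0244
finger_force: 59.0
```

```bash
python3 -c "
from h import *
held('s11',.015)"
```

```text
tcp [0.5475 0.1113 0.1354]
pred 249.05550427131598 164.35199336497487 seen cols 246 257 rows 163 173 mid 251.5
```

Request:
{"name": "carry_out", "arguments": {
  "plan": [
    [0.5,0,-12,0,0,0],
    [0.5,0,-24,0,0,0],
    [0.5,0,-36,0,0,0],
    [0.5,0,-48,0,0,0],
    [0.5,0,-60,0,0,0],
    [0.5,0,-70,0,0,0],
    [0.5,0,-74,0,0,0],
    [0.5,0,-74,0,0,0],
    [0.5,0,-74,0,0,0]
  ]
}}

```text
time_s: 25.75
tcp_pos: [0.5488, 0.111, 0.0613]
tool_rot: [[0.935, -0.355, 0.0], [-0.355, -0.935, 0.0], [0.0, -0.0, -1.0]]
force: [0.3, -0.4, -0.1]
width: 0.0241
finger_force: 59.0
```

Request:
{"name": "carry_out", "arguments": {
  "plan": [
    [0,0,0,0,0,0],
    [0,0,0,0,0,0],
    [0,0,0,0,0,0],
    [0,0,0,0,0,0],
    [0,0,15,0,0,0],
    [0,0,50,0,0,0],
    [0,0,90,0,0,0],
    [0,0,130,0,0,0],
    [-12,40,130,0,0,0],
    [-24,80,130,0,0,0],
    [-36,120,130,0,0,0],
    [-44,157,130,0,0,0]
  ],
  "fingers": 45
}}

```text
time_s: 26.95
tcp_pos: [0.5034, 0.2693, 0.1916]
tool_rot: [[0.935, -0.355, -0.0], [-0.355, -0.935, 0.0], [-0.0, 0.0, -1.0]]
force: [1.2, 0.8, -0.5]
width: 0.045
finger_force: 0.0
```

Request:
{"name": "carry_out", "arguments": {
  "plan": [
    [0,0,0,0,0,0],
    [0,0,0,0,0,0],
    [0,0,0,0,0,0]
  ]
}}

```text
time_s: 27.25
tcp_pos: [0.5047, 0.2671, 0.1912]
tool_rot: [[0.935, -0.356, -0.0], [-0.356, -0.935, -0.0], [0.0, 0.0, -1.0]]
force: [0.3, -1.1, 0.2]
width: 0.045
finger_force: 0.0
```

```bash
python3 - <<'E'
from h import *
print(status.state()['tcp_pos'])
s=snap('side','s12'); g=snap('top','t12')
o=np.zeros((600,800,3),np.uint8)
o[:,:400]=cv2.resize(s['frame'][150:210,225:265],(400,600),interpolation=2); o[:400,400:]=cv2.resize(g['frame'][150:235,145:230],(400,400),interpolation=2)
cv2.imwrite('pics/c12.png',o)
E
```

```text
[0.504685   0.26713787 0.19124881]
```

View pics/c12.png

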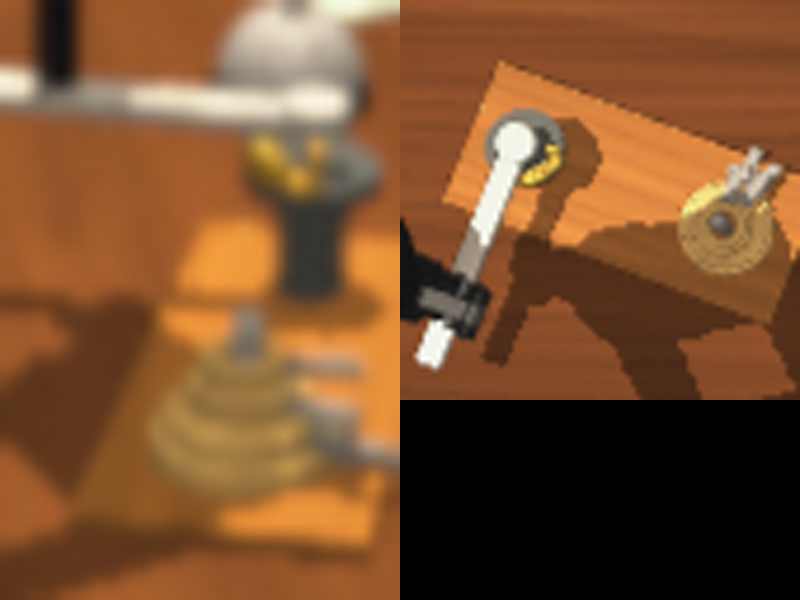

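Request:
{"name": "carry_out", "arguments": {
  "plan": [
    [-0.5,-1.5,-20,0,0,0],
    [-0.5,-1.5,-45,0,0,0],
    [-0.5,-1.5,-65,0,0,0],
    [-0.5,-1.5,-80,0,0,0],
    [-0.5,-1.5,-80,0,0,0]
  ]
}}

```text
time_s: 27.85
tcp_pos: [0.503, 0.2647, 0.1093]
tool_rot: [[0.934, -0.357, -0.005], [-0.357, -0.934, -0.002], [-0.004, 0.003, -1.0]]
force: [-0.0, 0.1, 0.1]
width: 0.045
finger_force: 0.0
```

Request:
{"name": "carry_out", "arguments": {
  "plan": [
    [0,0,0,0,0,0],
    [-2.2,-6.4,0,0,0,0.07],
    [-5.1,-20.3,0,0,0,0.219],
    [-5.9,-34.6,0,0,0,0.367],
    [-4.6,-48.7,0,0,0,0.516],
    [-1.2,-62.6,0,0,0,0.665],
    [4.2,-75.7,0,0,0,0.814],
    [11.5,-87.9,0,0,0,0.963],
    [20.6,-98.9,0,0,0,1.112],
    [31.2,-108.4,0,0,0,1.261],
    [43.2,-116.2,0,0,0,1.41],
    [56.1,-122.1,0,0,0,1.558]
  ],
  "fingers": 27
}}

```text
time_s: 29.05
tcp_pos: [0.5609, 0.1435, 0.1126]
tool_rot: [[0.363, 0.932, 0.001], [0.932, -0.363, 0.0], [0.001, 0.001, -1.0]]
force: [-0.8, 0.9, 0.1]
width: 0.0271
finger_force: 0.5
```

Request:
{"name": "carry_out", "arguments": {
  "plan": [
    [5.4,-1.8,0,0,0,0.01],
    [5.4,-1.8,0,0,0,0.01],
    [5.4,-1.8,0,0,0,0.01],
    [5.4,-1.8,0,0,0,0.01]
  ]
}}

```text
time_s: 29.45
tcp_pos: [0.5655, 0.1428, 0.1117]
tool_rot: [[0.359, 0.933, 0.001], [0.933, -0.359, 0.0], [0.0, 0.001, -1.0]]
force: [0.1, 0.4, 0.6]
width: 0.0268
finger_force: 0.0
```

Back the hand away and check.

Request:
{"name": "carry_out", "arguments": {
  "plan": [
    [0,0,0,0,0,0],
    [0,0,0,0,0,0],
    [0,0,0,0,0,0],
    [0,0,40,0,0,0],
    [0,0,80,0,0,0],
    [0,0,120,0,0,0],
    [-5,45,130,0,0,0],
    [-20,90,130,0,0,0],
    [-40,130,130,0,0,0],
    [-60,170,130,0,0,0],
    [-80,215,130,0,0,0],
    [-100,255,130,0,0,0]
  ],
  "fingers": 40
}}

```text
time_s: 30.65
tcp_pos: [0.4644, 0.3994, 0.2413]
tool_rot: [[0.358, 0.934, 0.0], [0.934, -0.358, 0.0], [0.0, 0.0, -1.0]]
force: [-0.0, -0.4, 0.2]
width: 0.0405
finger_force: 0.0
```

```bash
python3 - <<'E'
from h import *
print(status.state()['tcp_pos'])
s=snap('side','s13'); g=snap('top','t13')
o=np.zeros((600,800,3),np.uint8)
o[:,:400]=cv2.resize(s['frame'][150:210,225:265],(400,600),interpolation=2); o[:400,400:]=cv2.resize(g['frame'][150:235,145:230],(400,400),interpolation=2)
cv2.imwrite('pics/c13.png',o)
hsv=cv2.cvtColor(g['frame'],cv2.COLOR_BGR2HSV); h0=np.load('top0.npz')['frame']; hs0=cv2.cvtColor(h0,cv2.COLOR_BGR2HSV)
for h in (hs0,hsv):
    m=(h[...,1]<50)&(h[...,2]>180); r=np.zeros_like(m); r[155:225,160:222]=1; m&=r
    w=np.array([ray(g,u,v,.077)[:2] for v,u in np.argwhere(m)]); print('arm',cv2.minAreaRect((w*1000).astype(np.float32)))
    m=r&(h[...,2]<75); v,u=np.argwhere(m).mean(0); print(m.sum(),u,v)
E
```

```text
[0.46444087 0.39939018 0.24134341]
arm ((568.5459594726562, 172.72451782226562), (155.20108032226562, 22.467018127441406), 67.80794525146484)
30 199.56666666666666 190.86666666666667
arm ((571.9347534179688, 166.5581817626953), (164.0847930908203, 51.49258804321289), 83.70136260986328)
59 185.10169491525423 207.76271186440678
```

View pics/c13.png

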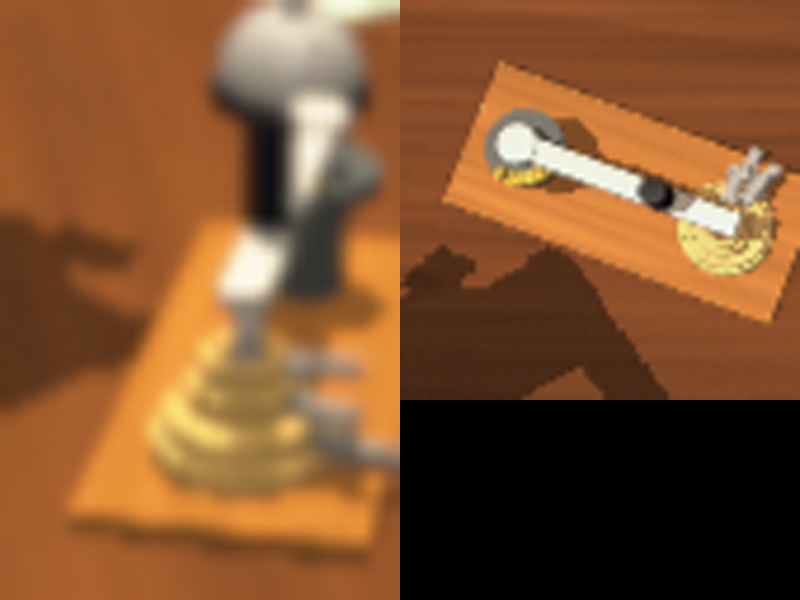

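```bash
python3 - <<'E'
from h import *
for a,b,r in (('top0','t13',(184,198,192,208)),('side0','s13',(158,178,244,258))):
    for n in(a,b):
        f=np.load(n+'.npz')['frame'][r[0]:r[1],r[2]:r[3]].max(2); m=f<75; print(n,m.sum(),np.argwhere(m).mean(0)+[r[0],r[2]])
print(status.state()['joint_velocities'].round(3))
E
```

```text
top0 30 [190.86666667 199.56666667]
t13 24 [190.66666667 199.66666667]
side0 69 [168.44927536 252.56521739]
s13 70 [168.55714286 252.61428571]
[-0.08  -0.005  0.018 -0.069 -0.004 -0.044]
```

The grip is back at its starting place to a fraction of a pixel, so the arm is locked, and the stack is tight.

```bash
python3 -c "
from h import *
print(env.hand_in())"
```

```text
the job is handed in; nothing more can be done
None
```

The job is handed in: the four fobs found (62, 54, 38 and 30 mm; no 46 mm one was on the post) look stacked flat with the largest at the bottom, and the lock arm is back in its low notch, judging by the last pictures; the hand-in call gave no verdict.

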